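Rock the sensor module into its lipped nest

TASK

Swing the nest's dust shield fully aside, then load the sensor module (the block with the tongue) into the nest: tongue first under the lip with the tail still raised, then press the tail down past the spring roller until the module lies flat and fully home. Leave the module free and the shield swung aside, and leave the other things on the table where they are.

Things in the scene. Friction and masses are not known exactly. Their poses are not given: they have to be found in the camera images.
- module_mid (a point): Sensor module: aluminium block, body 100 (x) x 50 (y) x 44 mm high, 0.35 to 0.65 kg; a tongue 14 mm long, 40 wide, 9 high sticks out of the bottom of its +x end (the nose), so 114 mm long in all; round dark window on top towards the nose. Starts flat on the table, any way round. Point: centre of the 100 mm body, 22 mm above its underside; x to the nose, z up.
- module_nose (a point): The module's nose: middle of the lower edge of the tongue's tip, on the underside, 64 mm ahead (+x) of module_mid and 22 mm below it.
- nest_seat (a point): Where module_mid lies when the module is home, 38 mm above the table; axes are the nest's (x to the lipped end, z up). Pocket: floor 16 mm and rim 30 mm above the table, 52.4 mm wide, 3 mm 45-degree chamfers along both sides at the rim; its end wall under the lip stands 64 mm along +x from this point, its tail wall 56 mm along -x. Module home: its top is 60 mm above the table.
- nest: The nest: fixed aluminium fixture, 195 x 100 mm, x to the lipped end; origin on the table under its middle, 6 mm along +x from nest_seat. Behind the tail wall it goes on at rim height to 99 mm along -x from the origin.
- nest_lip (a point): Middle of the lower edge of the fixed lip that overhangs the pocket's +x end by 10 mm; 12.5 mm above the pocket floor; the lip's top is 34 mm above the table. The tongue goes under it; a tilt of 0.1 to 0.2 rad, nose down, fits.
- nest_roller (a point): Axis of the spring roller at the pocket's tail: radius 7 mm, 30 mm long across, 24 mm above the table, reaching 8 mm into the pocket. It yields up to 6 mm along -x under 10 to 12 N. With the tongue under the lip, the module's tail rests on it, tilted about 0.12 rad; some 5 to 10 N of push down on top of the tail end snaps it home, and the roller then presses it to the end wall.
- shield (a joint): Swing angle of the dust shield, a flat plate 102 x 62 x 3 mm on a 24 mm wide neck, underside 37 mm above the table, turning on a vertical pivot at the lipped end; the plate spans 35 to 137 mm from the pivot. 0: lies over the pocket along the nest's x; grows clockwise seen from above (the free end moves to the nest's +y side); stop at 1.75 rad. Starts between 0 and 0.45; stays where left; 0.5 to 1 N at the pin moves it.
- shield_pin (a point): Upright pin on the shield's free end for pushing it: 12 mm diameter, 32 mm high, from 40 to 72 mm above the table, 115 mm from the pivot. The point is half-way up the pin, 56 mm above the table.
- nest_pivot (a point): On the shield's pivot axis, 40 mm above the table, 78 mm along the nest's +x from nest_seat.
- riser: Bystander: plain aluminium block 120 x 50 x 44 mm, no tongue; origin at the middle of its underside.
- stepblock: Bystander: stepped aluminium block 95 x 60 x 40 mm; origin at the middle of its underside.
- jar: Bystander: small amber jar, 44 mm diameter, 60 mm high; origin at the middle of its underside.
- bottle: Bystander: white bottle, 64 mm diameter, 150 mm high; origin at the middle of its underside.
- driver: Bystander: screwdriver lying on the table.
- carrier: Bystander: flat blue disc, 110 mm diameter, 15 mm high; origin at the middle of its underside.
- stand: Bystander, fixed: dial indicator stand, 50 mm square foot and a post 200 mm high, with a dial reaching 102 mm out to its +x at 150 to 200 mm height; origin at the middle of the foot's underside.
- estop: Bystander, fixed: yellow and black emergency stop box, 75 mm square, 83 mm high; origin at the middle of its underside.
Mind the look-alikes: they are no part of the job. What is shaped like the part that bears module_mid but pink or yellow is not meant.

How it is judged:
By the outcome, as a careful person would: the job done as asked, in the order asked, and still so for the second after the job is handed in, with the robot touching nothing.
It also fails if it takes over 59 s, if anything falls off the work surface, if the arm or the gripper's body presses on something with over 40 N, if the wrist force passes 120 N, or if a joint passes its speed limit or range.

ROBOT

A 6-joint arm with a two-finger parallel gripper is mounted at the origin on the work surface. World frame = base frame: x ahead of the robot, y to its left, z up, the work surface at z = 0. Lengths are in m, angles in rad, forces in N, time in s.
With the tool pointing down it reaches from about 0.15 to 0.775 m from the base axis. Payload 6.1 kg.
Tool frame: the origin (TCP) lies at the very end of the fingers, on their centre line; the grasp point (between the pads) lies 19 mm behind it; z points along the fingers, y is the line along which they close (so a half turn about z gives the same grasp; the last joint's range is limited). The gripper opens to 85 mm and grips with 20 to 120 N. Pads are 22 mm wide; open, the fingers measure 114 mm over their backs; the gripper's body (76 mm by 85 mm) begins 54 mm behind the grasp point. The pads swing forward as they close: fully open they stand 13 mm farther back than shut.
Start: joints at [-1.255, 0.126, -0.04, 1.405, 0, 1.571], TCP at [0.163, -0.499, 0.231] pointing down, gripper open.
Joint ranges: [-2.72, 2.72], [-0.95, 1.95], [-1.27, 1.35], [-1.78, 2.02], [-1.46, 1.47], [-3.14, 3.14]. Speed limits (rad/s): [2.39, 2.39, 3.01, 3.14, 3.14, 3.14].

INTERFACE

Orientations are given as a unit quaternion [x, y, z, w].
In Python, from bench import arm, get_image, job_done, spotter gives the robot as it stands.
- The arm moves only by the tool apply_moves, never from a script. Its argument "increments" is a list of rows, each a list of 3 entries, a list of its own where there are three numbers: the turn, a rotation vector about the tool's x, y, z in degrees, then the shift along the tool's x, y, z in m, then the opening in per cent of the stroke, from 0 (shut) to 100 (fully open). A call has exactly 10 rows; each row shifts and turns the commanded pose from where the row before left it, along the tool's axes as they then stand; what a row does not reach is not made up. A row lasts 1/8 s, in which the tool goes at most 62.5 mm and 10.7 degrees, less where a joint would pass 70% of its speed; a pose out of reach is approached as far as the arm can. A call is refused whole if a number of a shift passes 0.0625 or a number of a turn 10.7, either way. A call with a gripper value outside its range is refused whole. The fingers move at their own pace and stop on an object; "newtons" is the grip in N (left out, the last holds). Time passes only in rows, so rows that do not move let the fingers close, or fill a call up. It gives the time, the measured TCP pose, the force, the opening and the grip force at its end, in the units of the state.
- arm.get_state(): the state, without advancing time (a new reading comes with each control period).
- get_image(name): name is "side" or "top" or "wrist"; returns a dict with "frame" (384x512x3 uint8, blue, green, red), "mtx" (3x3 intrinsics, pixels), "rvec" (rotation vector, rad) and "tvec" (3), from world to camera coordinates, as OpenCV has them. Camera axes: x right, y down, z forward; pixel columns grow to the right and rows downward; lengths in m; the calibration is good to about 2 mm. The wrist camera is an equidistant fisheye: a pixel r from the principal point sees the ray r / f radians off the axis. A picture is of the moment at which its call begins. There is no depth.
- job_done(): hands the job in; it is judged then, once.
Trained networks look in a picture, given as the dict that the camera call returned (one of the last four; its "shot" number tells which), for a name from the list of things; names that differ only in an ending like _2 or _b are one class to them, and where a whole thing is asked for, a point or a joint stands for the part that bears it (a point fixed in the world has none). Each returns a list of dicts, best first, with "p" (0 to 1); they miss things now and then, are a little off and sometimes report something else, mostly with a low value. They report only what shows in the picture. A call takes as long as a camera call. They do not tell look-alikes from the thing itself.
- spotter.find_in(picture, thing): "point" ([x, y, z] in m, in world coordinates, good to about 4 mm: the middle of the surface that is visible of it).
The state is a dict: "clock": time; "joint_positions": joint angles; "joint_velocities": joint speeds; "joint_efforts": joint torques, N m; "tcp_pos": TCP position; "ee_rot": TCP orientation; "force": force on the tool from outside, world axes, zero at the start; "wrist_torque": the same for the moment, N m; "gripper_width": finger opening in m; "finger_force": force on a finger pad.
Only numpy, scipy, OpenCV 4.12 (cv2) and the standard library are available. Lean on these libraries where they do the work, as an engineer would, in place of code of your own. Each camera call takes 0.05 s, during which the arm holds its last target. There are 200 camera calls.

## Working session

There is one attempt and no reset: what is moved stays moved. The work goes in short steps, Python scripts to look and compute and a tool call to move; the robot and the scene stay as the last step left them, time stands still between calls to the robot, and variables do not carry over. Pictures are saved under pics/ and viewed, at most 10 in all, crops included, and the job is handed in when it is done.

Besides the shell and the picture viewer there is one more tool, called after ">>>" by a JSON object that holds its "name" and its "arguments", one argument or row to a line. apply_moves: Moves the arm, as the interface text tells. Its arguments: {"type":"object","properties":{"increments":{"type":"array"},"newtons":{"type":"number"}},"required":["increments"]}

```bash
ls && mkdir -p pics
cat > h.py <<'E'
import numpy as np, cv2
from scipy.spatial.transform import Rotation as R
from bench import arm, get_image, job_done, spotter
def cam(p): 
    return cv2.Rodrigues(np.array(p["rvec"],float))[0], np.array(p["tvec"],float).ravel(), np.array(p["mtx"],float)
def proj(p,X):
    X=np.atleast_2d(np.array(X,float)); r,t,K=cam(p)
    return (cv2.projectPoints(X,cv2.Rodrigues(r)[0],t,K,None)[0]).reshape(-1,2)
def unproj(p,uv,z):
    r,t,K=cam(p); uv=np.atleast_2d(np.array(uv,float)); out=[]
    c=-r.T@t
    for u,v in uv:
        d=r.T@np.linalg.solve(K,[u,v,1]); out.append(c+d*(z-c[2])/d[2])
    return np.array(out)
E
python3 - <<'E'
from h import *
ps={n:get_image(n) for n in ("top","side")}
for n,p in ps.items():
    cv2.imwrite(f"pics/{n}0.png",p["frame"])
    r,t,K=cam(p); print(n,(-r.T@t).round(3),K[0,0])
    for th in ["module_mid","module_nose","nest_seat","nest","nest_lip","nest_roller","shield","shield_pin","nest_pivot","riser"]:
        print(th,[(np.round(d["point"],3).tolist(),round(d["p"],2)) for d in spotter.find_in(p,th)][:3])
s=arm.get_state();print(s)
im=np.hstack([cv2.resize(ps[n]["frame"],(800,600)) for n in ps])
cv2.imwrite("pics/t0.png",im[:,:800]);cv2.imwrite("pics/s0.png",im[:,800:])
E
```

```text
pics
top [0.313 0.01  1.425] 393.1218664163425
module_mid [([0.76, -0.361, 0.049], 0.98), ([0.38, 0.018, 0.048], 0.83), ([0.302, -0.481, 0.043], 0.78)]
module_nose [([0.763, -0.361, 0.044], 0.89), ([0.302, -0.479, 0.039], 0.83), ([0.382, 0.022, 0.042], 0.7)]
nest_seat [([0.5, 0.159, 0.031], 0.81)]
nest [([0.504, 0.164, 0.03], 0.69), ([0.357, 0.474, 0.056], 0.35), ([0.478, -0.346, 0.021], 0.23)]
nest_lip [([0.502, 0.167, 0.032], 0.65)]
nest_roller [([0.505, 0.168, 0.032], 0.71)]
shield [([0.507, 0.176, 0.04], 0.85), ([0.502, 0.166, 0.028], 0.2)]
shield_pin [([0.512, 0.177, 0.042], 0.96)]
nest_pivot [([0.503, 0.165, 0.03], 0.9)]
riser [([0.409, -0.142, 0.046], 0.95)]
side [0.342 0.752 0.948] 375.443677516652
module_mid [([0.614, -0.16, 0.044], 0.86), ([0.759, -0.332, 0.042], 0.8), ([0.379, 0.044, 0.045], 0.7)]
module_nose [([0.612, -0.156, 0.042], 0.73), ([0.758, -0.34, 0.041], 0.61), ([0.301, -0.455, 0.046], 0.56)]
nest_seat [([0.498, 0.188, 0.031], 0.83)]
nest [([0.501, 0.189, 0.026], 0.66)]
nest_lip [([0.498, 0.186, 0.032], 0.83)]
nest_roller [([0.5, 0.185, 0.033], 0.95), ([0.415, -
[... 257 characters left out ...]
.25502780e+00,  1.25799741e-01, -3.96118240e-02,  1.40537781e+00,
        2.59747482e-05,  1.57078985e+00]), 'joint_velocities': array([ 1.09091030e-03, -9.21697451e-04, -1.20981282e-04, -8.08804828e-05,
        1.15409031e-04, -9.15401261e-04]), 'joint_efforts': array([ 9.91371126e-04, -4.35717666e+01,  3.53094363e+01,  1.27906358e-03,
       -1.05632894e-04,  1.12974087e-05]), 'tcp_pos': array([ 0.16304099, -0.49902978,  0.23128924]), 'ee_rot': array([9.87561640e-01, 1.57232337e-01, 1.33727549e-05, 1.39327727e-06]), 'force': array([-0.52726697,  0.53717518,  0.74191263]), 'wrist_torque': array([0.00493597, 0.00966183, 0.03161968]), 'finger_force': 0.0, 'gripper_width': 0.08522042215261574}
```

View pics/t0.png

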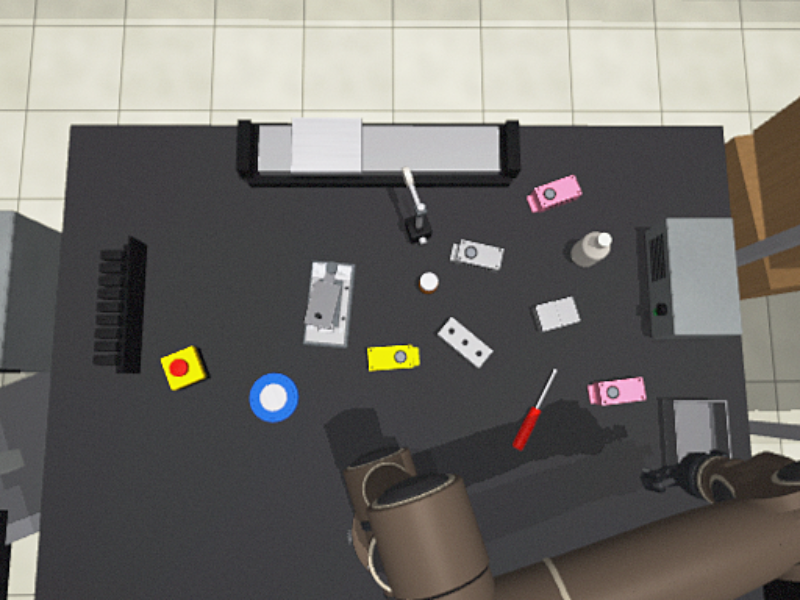

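View pics/s0.png

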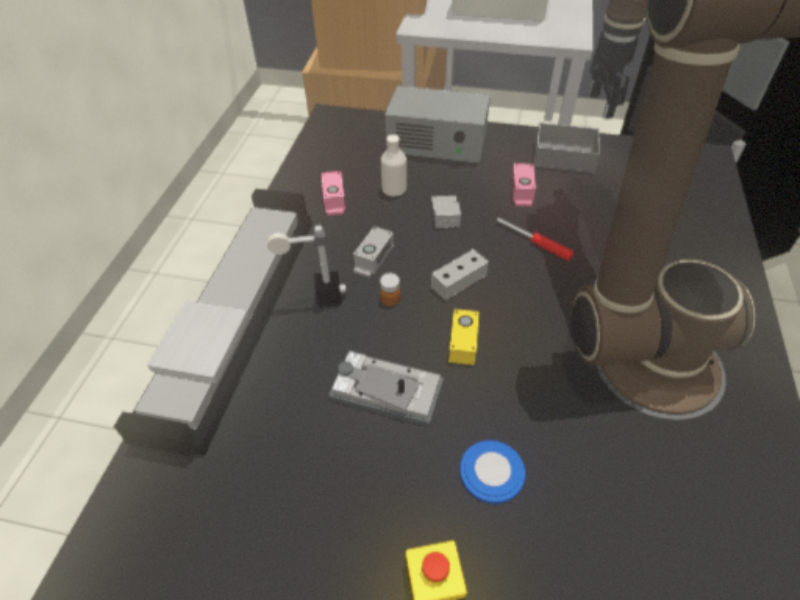

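Run:
```python
from h import *
p=get_image("top"); s=arm.get_state()
k=1/1.5625
def U(name,uv,z): print(name,unproj(p,np.array(uv)*k,z)[:,:3].round(4).tolist())
U("nest corners",[(313,262),(354,264),(347,346),(304,343)],.03)
U("pivot",[(332,268)],.045); U("pin",[(323,309)],.06)
U("mod window, ends",[(470,252),(453,250),(503,258)],.044)
U("stand",[(418,230)],.0); U("dial",[(407,172)],.175);U("jar",[(428,282)],.06);U("bottle",[(604,240)],.15)
w=get_image("wrist"); r,t,K=cam(w); Rt=R.from_quat(s["ee_rot"]).as_matrix()
print(K); c=-r.T@t; print("cam in tool",Rt.T@(c-s["tcp_pos"])); print("cam axes in tool\n",(Rt.T@r.T).round(3)); print(Rt.round(3))
def crop(c,n,sc=8,h=40):
    x,y=int(c[0]*k),int(c[1]*k); f=p["frame"][y-h:y+h,x-h:x+h]; return cv2.resize(f,None,fx=400/(2*h),fy=400/(2*h),interpolation=cv2.INTER_CUBIC)
cv2.imwrite("pics/c1.png",np.hstack([crop((330,303),"n",h=32),crop((478,250),"m",h=32)]))
print((330*k-32,303*k-32),(478*k-32,250*k-32))
```

```text
nest corners [[0.6016, 0.204, 0.03], [0.5965, 0.1095, 0.03], [0.4074, 0.1243, 0.03], [0.4148, 0.2215, 0.03]]
pivot [[0.5843, 0.1585, 0.045]]
pin [[0.4883, 0.1759, 0.06]]
mod window, ends [[0.6208, -0.158, 0.044], [0.6256, -0.1189, 0.044], [0.6064, -0.2338, 0.044]]
stand [[0.6846, -0.0403, 0.0]]
dial [[0.7654, -0.012, 0.175]]
jar [[0.5484, -0.0595, 0.06]]
bottle [[0.6224, -0.4334, 0.15]]
[[297.31863964   0.         257.64729178]
 [  0.         297.31863964 185.94482407]
 [  0.           0.           1.        ]]
cam in tool [ 7.26838296e-02  1.29164393e-04 -1.42403783e-01]
cam axes in tool
 [[ 0.001 -0.96  -0.281]
 [ 1.     0.001 -0.001]
 [ 0.001 -0.281  0.96 ]]
[[ 0.951  0.311 -0.   ]
 [ 0.311 -0.951 -0.   ]
 [-0.     0.    -1.   ]]
(179.20000000000002, 161.92000000000002) (273.92, 128.0)
```

View pics/c1.png

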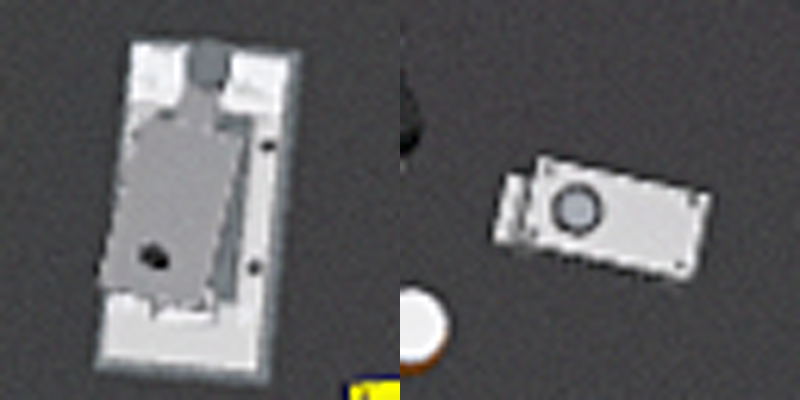

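>>> {"name": "apply_moves", "arguments": {
  "increments": [
    [[0, 0, 0], [0.03, -0.031, 0.001], 0],
    [[0, 0, 0], [0.04, -0.041, 0.002], 0],
    [[0, 0, 0], [0.04, -0.041, 0.002], 0],
    [[0, 0, 0], [0.04, -0.041, 0.002], 0],
    [[0, 0, 0], [0.04, -0.041, 0.002], 0],
    [[0, 0, 0], [0.04, -0.041, 0.002], 0],
    [[0, 0, 0], [0.04, -0.041, 0.002], 0],
    [[0, 0, 0], [0.04, -0.041, 0.002], 0],
    [[0, 0, 0], [0.04, -0.041, 0.002], 0],
    [[0, 0, 5], [0.03, -0.03, 0.002], 0]
  ]
}}

```text
clock: 2.45
tcp_pos: [0.4041, -0.0091, 0.2125]
ee_rot: [0.994, 0.114, 0.0, 0.0]
force: [1.1, 0.2, 0.2]
gripper_width: 0.0002
finger_force: 0.0
```

```bash
cat >> h.py <<'E'
def st():
    s=arm.get_state(); Rt=R.from_quat(s["ee_rot"]).as_matrix()
    print("t",round(s["clock"],2),"tcp",np.round(s["tcp_pos"],4),"yaw",np.degrees(np.arctan2(Rt[1,0],Rt[0,0])).round(2),"F",np.round(s["force"],1),"w",round(s["gripper_width"],4),"ff",round(s["finger_force"],1),"q",np.round(s["joint_positions"],3))
    print(Rt.round(4).tolist()); return s,Rt
E
python3 - <<'E'
from h import *
s,Rt=st()
p=get_image("top")
def C(l,x0,y0): return (np.array(l)+.5)/6.25-.5+[x0,y0]
n=unproj(p,C([(130,42),(295,48),(265,372),(98,362)],179,161),.03); print(n.round(4).tolist(), n.mean(0)[:2])
m=unproj(p,C([(140,155),(310,195),(290,280),(122,238)],273,128),.044); print(m.round(4).tolist(), m.mean(0)[:2])
for q in (n,m): print([round(float(np.linalg.norm(q[i]-q[i-1])),4) for i in range(4)])
E
```

```text
t 2.45 tcp [ 0.4041 -0.0091  0.2125] yaw 13.07 F [1.1 0.2 0.2] w 0.0002 ff 0.0 q [-0.022 -0.102 -0.312  1.36   0.     2.891]
[[0.9741, 0.2261, 0.0008], [0.2261, -0.9741, 0.0], [0.0008, 0.0002, -1.0]]
[[0.603, 0.2074, 0.03], [0.5991, 0.1123, 0.03], [0.4121, 0.1282, 0.03], [0.4184, 0.2226, 0.03]] [0.50815    0.16761665]
[[0.6537, -0.1377, 0.044], [0.6297, -0.2355, 0.044], [0.5799, -0.2224, 0.044], [0.6048, -0.1263, 0.044]] [ 0.61700246 -0.18047902]
[0.1852, 0.0951, 0.1876, 0.0946]
[0.0502, 0.1007, 0.0515, 0.0993]
```

```bash
cat >> h.py <<'E'
def down(yaw):  # tool pointing down, tool x at yaw (deg)
    return R.from_euler("z",yaw,degrees=True)*R.from_quat([1,0,0,0])
def plan(p0,R0,p1,R1,n,first=True,rev=None):
    """rows tool-frame; R are Rotation. shift in frame before the turn if first"""
    w=(R0.inv()*R1).as_rotvec(degrees=True) if rev is None else np.array(rev,float)
    p=np.array(p0,float); Rc=R0; d=(np.array(p1)-p)/n
    for i in range(n):
        tgt=np.array(p0)+d*(i+1); Rn=Rc*R.from_rotvec(w/n,degrees=True)
        sh=np.round((Rc if first else Rn).inv().apply(tgt-p),4); tn=np.round(w/n,2)
        p=p+(Rc if first else Rn).apply(sh); Rc=Rc*R.from_rotvec(tn,degrees=True)
        print([tn.tolist(),sh.tolist()])
    print("end",p.round(4),Rc.as_matrix().round(3).tolist())
E
python3 - <<'E'
from h import *
s=arm.get_state()
plan(s["tcp_pos"],R.from_quat(s["ee_rot"]),[.50,.165,.2],None,16,rev=[0,0,-157])
E
```

```text
[[0.0, 0.0, -9.81], [0.0081, -0.0091, 0.0008]]
[[0.0, 0.0, -9.81], [0.0096, -0.0076, 0.0008]]
[[0.0, 0.0, -9.81], [0.0107, -0.0058, 0.0007]]
[[0.0, 0.0, -9.81], [0.0116, -0.0039, 0.0008]]
[[0.0, 0.0, -9.81], [0.0121, -0.0019, 0.0008]]
[[0.0, 0.0, -9.81], [0.0122, 0.0002, 0.0008]]
[[0.0, 0.0, -9.81], [0.012, 0.0022, 0.0008]]
[[0.0, 0.0, -9.81], [0.0114, 0.0043, 0.0008]]
[[0.0, 0.0, -9.81], [0.0106, 0.0061, 0.0007]]
[[0.0, 0.0, -9.81], [0.0093, 0.0079, 0.0008]]
[[0.0, 0.0, -9.81], [0.0078, 0.0093, 0.0008]]
[[0.0, 0.0, -9.81], [0.0062, 0.0106, 0.0008]]
[[0.0, 0.0, -9.81], [0.0043, 0.0114, 0.0008]]
[[0.0, 0.0, -9.81], [0.0022, 0.012, 0.0007]]
[[0.0, 0.0, -9.81], [0.0002, 0.0122, 0.0008]]
[[0.0, 0.0, -9.81], [-0.0019, 0.0121, 0.0008]]
end [0.5   0.165 0.2  ] [[-0.985, 0.174, 0.001], [0.174, 0.985, 0.003], [-0.001, 0.003, -1.0]]
```

>>> {"name": "apply_moves", "arguments": {
  "increments": [
    [[0, 0, -9.8], [0.008, -0.009, 0.001], 25],
    [[0, 0, -9.8], [0.01, -0.008, 0.001], 25],
    [[0, 0, -9.8], [0.011, -0.006, 0.001], 25],
    [[0, 0, -9.8], [0.012, -0.004, 0.001], 25],
    [[0, 0, -9.8], [0.012, -0.002, 0.001], 25],
    [[0, 0, -9.8], [0.012, 0, 0.001], 25],
    [[0, 0, -9.8], [0.012, 0.002, 0.001], 25],
    [[0, 0, -9.8], [0.011, 0.004, 0.001], 25],
    [[0, 0, -9.8], [0.011, 0.006, 0.001], 25],
    [[0, 0, -9.8], [0.009, 0.008, 0.001], 25]
  ]
}}

```text
clock: 3.75
tcp_pos: [0.462, 0.0969, 0.2023]
ee_rot: [0.563, 0.826, 0.0, 0.0]
force: [0.3, 0.2, -0.9]
gripper_width: 0.0212
finger_force: 0.0
```

>>> {"name": "apply_moves", "arguments": {
  "increments": [
    [[0, 0, -9.8], [0.008, 0.009, 0.001], 25],
    [[0, 0, -9.8], [0.006, 0.011, 0.001], 25],
    [[0, 0, -9.8], [0.004, 0.011, 0.001], 25],
    [[0, 0, -9.8], [0.002, 0.012, 0.001], 25],
    [[0, 0, -9.8], [0, 0.012, 0.001], 25],
    [[0, 0, -9.8], [-0.002, 0.012, 0.001], 25],
    [[0, 0, 0], [0, 0, 0], 25],
    [[0, 0, 0], [0, 0, 0], 25],
    [[0, 0, 0], [0, 0, 0], 25],
    [[0, 0, 0], [0, 0, 0], 25]
  ]
}}

```text
clock: 5.0
tcp_pos: [0.4973, 0.1596, 0.1965]
ee_rot: [0.089, 0.996, 0.0, 0.0]
force: [0.5, 0.1, 0.2]
gripper_width: 0.0212
finger_force: 0.0
```

```bash
cat >> h.py <<'E'
def wcam(w):
    """wrist picture resampled to a pinhole picture (800x600, f=400) same pose"""
    K=np.array(w["mtx"],float); f=400.; u,v=np.meshgrid(np.arange(800),np.arange(600))
    x=(u-399.5)/f; y=(v-299.5)/f; r=np.hypot(x,y)+1e-9; k=np.arctan(r)/r*K[0,0]
    im=cv2.remap(w["frame"],(K[0,2]+x*k).astype(np.float32),(K[1,2]+y*k).astype(np.float32),cv2.INTER_CUBIC)
    q=dict(w); q["mtx"]=np.array([[f,0,399.5],[0,f,299.5],[0,0,1]]); q["frame"]=im; return q
E
python3 - <<'E'
from h import *
import pickle
s,Rt=st()
w=get_image("wrist"); q=wcam(w); pickle.dump(q,open("w1.pkl","wb")); cv2.imwrite("pics/w1.png",q["frame"])
for th in ["nest_seat","shield_pin","nest_pivot","nest_lip","nest_roller"]:
    print(th,[(np.round(d["point"],4).tolist(),round(d["p"],2)) for d in spotter.find_in(w,th)][:2])
E
```

```text
t 5.0 tcp [0.4973 0.1596 0.1965] yaw 169.83 F [0.5 0.1 0.2] w 0.0212 ff 0.0 q [ 0.31   0.122 -0.12   1.329 -0.     0.488]
[[-0.9843, 0.1766, 0.0002], [0.1766, 0.9843, 0.0], [-0.0002, 0.0001, -1.0]]
nest_seat [([0.4863, 0.1655, 0.0343], 0.63)]
shield_pin [([0.5076, 0.1755, 0.0435], 0.91), ([0.6097, -0.1617, 0.039], 0.46)]
nest_pivot [([0.4881, 0.173, 0.0308], 0.87)]
nest_lip [([0.49, 0.1667, 0.0341], 0.75)]
nest_roller [([0.4883, 0.1638, 0.0344], 0.61)]
```

View pics/w1.png

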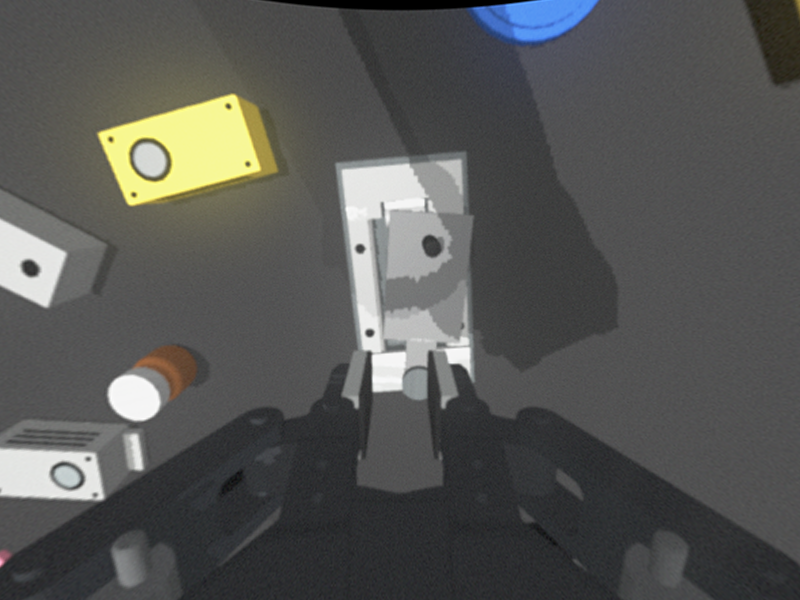

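Run:
```python
from h import *
import pickle
q=pickle.load(open("w1.pkl","rb"))
print("pin top",unproj(q,[(431,243)],.072)[0].round(4),"pivot",unproj(q,[(417,382)],.045)[0].round(4))
print("tail corners",unproj(q,[(341,170),(464,160)],.03).round(4).tolist())
```

```text
pin top [0.4703 0.1866 0.072 ] pivot [0.5844 0.1593 0.045 ]
tail corners [[0.4122, 0.132, 0.03], [0.4212, 0.2219, 0.03]]
```

>>> {"name": "apply_moves", "arguments": {
  "increments": [
    [[0, 0, 0], [0.015, 0.011, 0], 40],
    [[0, 0, 0], [0.0146, 0.0108, 0.0045], 40],
    [[0, 0, 1.7], [0, 0, 0.02], 40],
    [[0, 0, 1.6], [0, 0, 0.024], 40],
    [[0, 0, 0], [0, 0, 0.024], 40],
    [[0, 0, 0], [0, 0, 0.024], 40],
    [[0, 0, 0], [0, 0, 0.024], 40],
    [[0, 0, 0], [0, 0, 0.018], 40],
    [[0, 0, 0], [0, 0, 0.01], 40],
    [[0, 0, 0], [0, 0, 0], 40]
  ]
}}

```text
clock: 6.55
tcp_pos: [0.4712, 0.1868, 0.0473]
ee_rot: [0.116, 0.993, -0.0, -0.001]
force: [-0.7, -0.4, -1.0]
gripper_width: 0.0339
finger_force: 0.0
```

Run:
```python
from h import *
s,Rt=st()
w=get_image("wrist"); q=wcam(w); cv2.imwrite("pics/w2.png",q["frame"][100:600,150:650])
```

```text
t 6.55 tcp [0.4712 0.1868 0.0473] yaw 166.63 F [-0.7 -0.4 -1. ] w 0.0339 ff 0.0 q [ 0.377  0.16  -0.411  1.001  0.     0.611]
[[-0.9729, 0.2312, -0.0012], [0.2312, 0.9729, -0.0004], [0.001, -0.0007, -1.0]]
```

View pics/w2.png

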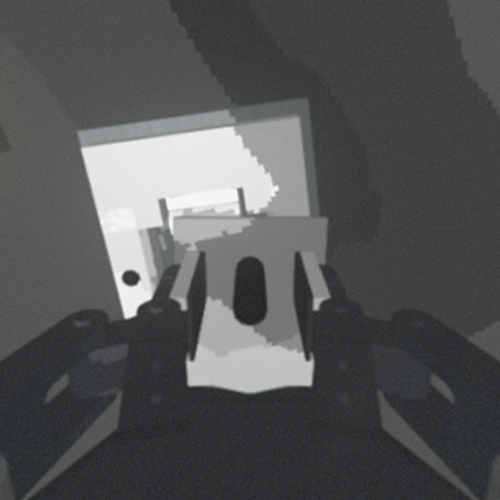

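>>> {"name": "apply_moves", "arguments": {
  "increments": [
    [[0, 0, 0], [0, 0, 0], 20],
    [[0, 0, 7], [-0.0009, 0.0142, 0], 20],
    [[0, 0, 9], [-0.0014, 0.0182, 0], 20],
    [[0, 0, 9], [-0.0014, 0.0182, 0], 20],
    [[0, 0, 9], [-0.0014, 0.0182, 0], 20],
    [[0, 0, 9], [-0.0014, 0.0182, 0], 20],
    [[0, 0, 9], [-0.0014, 0.0182, 0], 20],
    [[0, 0, 9], [-0.0014, 0.0182, 0], 20],
    [[0, 0, 9], [-0.0014, 0.0182, 0], 20],
    [[0, 0, 9], [-0.0014, 0.0182, 0], 20]
  ]
}}

```text
clock: 7.85
tcp_pos: [0.5907, 0.2764, 0.0484]
ee_rot: [0.724, 0.69, 0.0, -0.0]
force: [-1.1, -0.4, 0.4]
gripper_width: 0.017
finger_force: 0.4
```

>>> {"name": "apply_moves", "arguments": {
  "increments": [
    [[0, 0, 4], [-0.0003, 0.0081, 0], 20],
    [[0, 0, 3], [-0.0002, 0.0061, 0], 20],
    [[0, 0, 2], [-0.0001, 0.0041, 0], 20],
    [[0, 0, 2], [0, 0.0041, 0], 20],
    [[0, 0, 0], [0, 0, 0], 20],
    [[0, 0, 0], [0, 0, 0], 20],
    [[0, 0, 0], [0, 0, 0], 20],
    [[0, 0, 0], [0, 0, 0], 20],
    [[0, 0, 0], [0, 0, 0], 20],
    [[0, 0, 0], [0, 0, 0], 20]
  ]
}}

```text
clock: 9.1
tcp_pos: [0.6122, 0.2729, 0.0478]
ee_rot: [0.785, 0.62, -0.0, 0.0]
force: [0.6, 0.1, -0.0]
gripper_width: 0.0173
finger_force: 0.0
```

Run:
```python
from h import *
s,Rt=st(); pv=np.array([.5844,.1593]); d=s["tcp_pos"][:2]-pv; print(np.linalg.norm(d),np.degrees(np.arctan2(d[1],d[0])))
```

```text
t 9.1 tcp [0.6122 0.2729 0.0478] yaw 76.59 F [ 0.6  0.1 -0. ] w 0.0173 ff 0.0 q [ 0.419  0.45  -0.014  1.107 -0.     2.224]
[[0.2318, 0.9728, -0.0], [0.9728, -0.2318, -0.0], [-0.0, -0.0, -1.0]]
0.11694099593077374 76.25341409260662
```

>>> {"name": "apply_moves", "arguments": {
  "increments": [
    [[0, 0, 1], [0, 0.002, 0], 20],
    [[0, 0, 1], [0, 0.002, 0], 20],
    [[0, 0, 1], [0, 0.002, 0], 20],
    [[0, 0, 0.5], [0, 0.001, 0], 20],
    [[0, 0, 0], [0, 0.001, 0], 20],
    [[0, 0, 0], [0, 0, 0], 20],
    [[0, 0, 0], [0, 0, 0], 20],
    [[0, 0, 0], [0, 0, 0], 20],
    [[0, 0, 0], [0, 0, 0], 20],
    [[0, 0, 0], [0, 0, 0], 20]
  ]
}}

```text
clock: 10.35
tcp_pos: [0.6189, 0.2711, 0.0477]
ee_rot: [0.803, 0.596, -0.001, -0.001]
force: [-5.2, 0.8, 3.1]
gripper_width: 0.017
finger_force: 2.6
```

>>> {"name": "apply_moves", "arguments": {
  "increments": [
    [[0, 0, 0], [0, -0.004, 0], 20],
    [[0, 0, 0], [0, 0, 0], 45],
    [[0, 0, 0], [0, 0, 0], 45],
    [[0, 0, 0], [0, 0, -0.01], 45],
    [[0, 0, 0], [0, 0, -0.02], 45],
    [[0, 0, 0], [0, 0, -0.025], 45],
    [[0, 0, 0], [0, 0, -0.025], 45],
    [[0, 0, 0], [0, 0, -0.025], 45],
    [[0, 0, 0], [0, 0, -0.025], 45],
    [[0, 0, 0], [0, 0, -0.025], 45]
  ]
}}

```text
clock: 11.6
tcp_pos: [0.6163, 0.2719, 0.2046]
ee_rot: [0.803, 0.595, 0.001, 0.0]
force: [-0.1, 0.8, -0.4]
gripper_width: 0.0387
finger_force: 0.0
```

Run:
```python
from h import *
s,Rt=st()
plan(s["tcp_pos"],R.from_quat(s["ee_rot"]),[.53,.165,.2],None,10,rev=[0,0,-101])
```

```text
t 11.6 tcp [0.6163 0.2719 0.2046] yaw 73.09 F [-0.1  0.8 -0.4] w 0.0387 ff 0.0 q [ 0.416  0.417  0.284  1.436 -0.     2.282]
[[0.291, 0.9567, 0.0011], [0.9567, -0.291, 0.0004], [0.0006, 0.0009, -1.0]]
[[0.0, 0.0, -10.1], [-0.0127, -0.0051, 0.0004]]
[[0.0, 0.0, -10.1], [-0.0117, -0.0073, 0.0005]]
[[0.0, 0.0, -10.1], [-0.0101, -0.0093, 0.0004]]
[[0.0, 0.0, -10.1], [-0.0085, -0.0109, 0.0005]]
[[0.0, 0.0, -10.1], [-0.0063, -0.0121, 0.0004]]
[[0.0, 0.0, -10.1], [-0.0042, -0.0131, 0.0005]]
[[0.0, 0.0, -10.1], [-0.0017, -0.0136, 0.0004]]
[[0.0, 0.0, -10.1], [0.0006, -0.0138, 0.0004]]
[[0.0, 0.0, -10.1], [0.0031, -0.0134, 0.0005]]
[[0.0, 0.0, -10.1], [0.0053, -0.0126, 0.0004]]
end [0.53  0.165 0.2  ] [[-0.995, 0.103, 0.001], [0.103, 0.995, 0.0], [-0.001, 0.0, -1.0]]
```

>>> {"name": "apply_moves", "arguments": {
  "increments": [
    [[0, 0, -10.1], [-0.0127, -0.0051, 0], 100],
    [[0, 0, -10.1], [-0.0117, -0.0073, 0], 100],
    [[0, 0, -10.1], [-0.0101, -0.0093, 0], 100],
    [[0, 0, -10.1], [-0.0085, -0.0109, 0], 100],
    [[0, 0, -10.1], [-0.0063, -0.0121, 0], 100],
    [[0, 0, -10.1], [-0.0042, -0.0131, 0], 100],
    [[0, 0, -10.1], [-0.0017, -0.0136, 0], 100],
    [[0, 0, -10.1], [0.0006, -0.0138, 0], 100],
    [[0, 0, -10.1], [0.0031, -0.0134, 0], 100],
    [[0, 0, -10.1], [0.0053, -0.0126, 0], 100]
  ]
}}

```text
clock: 12.85
tcp_pos: [0.5298, 0.1647, 0.2037]
ee_rot: [0.049, 0.999, 0.0, 0.001]
force: [0.8, 0.2, 0.1]
gripper_width: 0.0856
finger_force: 0.0
```

Run:
```python
from h import *
import pickle,time
from itertools import count
get_image("wrist"); get_image("wrist"); get_image("wrist")
w=get_image("wrist"); s,Rt=st(); pickle.dump(dict(w),open("w3.pkl","wb"))
q=wcam(w)
# project the expected nest corners to place the crop
X=np.array([[.412,.13,.03],[.42,.222,.03],[.603,.207,.03],[.599,.112,.03]]); uv=proj(q,X); print(uv.round(0).tolist())
x0,y0=(uv.min(0)-12).astype(int); x1,y1=(uv.max(0)+12).astype(int)
c=q["frame"][max(y0,0):y1,max(x0,0):x1]; sc=min(800/c.shape[1],600/c.shape[0]); print(x0,y0,sc)
cv2.imwrite("pics/w3.png",cv2.resize(c,None,fx=sc,fy=sc,interpolation=cv2.INTER_CUBIC))
```

```text
t 13.05 tcp [0.5302 0.1652 0.2036] yaw 173.88 F [0.4 0.1 0.1] w 0.0854 ff 0.0 q [ 0.302  0.183 -0.032  1.354  0.     0.409]
[[-0.9943, 0.1066, 0.0013], [0.1066, 0.9943, 0.0005], [-0.0012, 0.0006, -1.0]]
[[334.0, 120.0], [461.0, 117.0], [457.0, 351.0], [346.0, 357.0]]
321 105 2.272727272727273
```

View pics/w3.png

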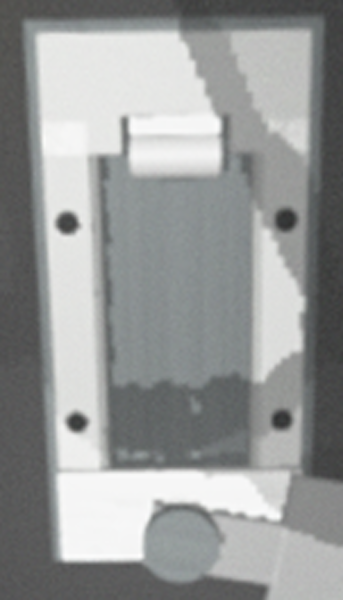

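```bash
cat > fit.py <<'E'
from h import *
import pickle
from scipy.optimize import least_squares
from scipy.ndimage import map_coordinates
q=wcam(pickle.load(open("w3.pkl","rb"))); g=cv2.GaussianBlur(cv2.cvtColor(q["frame"],cv2.COLOR_BGR2GRAY).astype(float),(0,0),.8)
# edges in seat frame: start,end,outward normal (bright inside -> dark outward)
E={"L":((-90,-50,30),(30,-50,30),(0,-1)),"R":((-90,50,30),(-70,50,30),(0,1)),"R2":((-30,50,30),(30,50,30),(0,1)),
"lip":((54,-22,34),(54,20,34),(-1,0)),"pl":((-35,-29.2,30),(40,-29.2,30),(0,1)),"pr":((-35,29.2,30),(-5,29.2,30),(0,-1)),"T":((-93,-40,30),(-93,-5,30),(-1,0))}
def W(P,m):
    x,y,a=m; P=np.atleast_2d(P)/1000.; c,s=np.cos(a),np.sin(a)
    return np.c_[x+c*P[:,0]-s*P[:,1],y+s*P[:,0]+c*P[:,1],P[:,2]]
def meas(m,names,rng=7):
    out=[]
    for n in names:
        a,b,nn=E[n]; 
        for t in np.linspace(0,1,15):
            P=np.array(a)*(1-t)+np.array(b)*t; d=np.linspace(-rng,rng,141); Q=P+np.outer(d,[*nn,0])
            uv=proj(q,W(Q,m)); I=map_coordinates(g,[uv[:,1],uv[:,0]],order=1); gr=-np.gradient(I)
            k=gr.argmax()
            if gr[k]>.6: out.append((n,P,np.array([*nn]),d[k]))
    return out
def run(names,m):
    for it in range(6):
        o=meas(m,names,7 if it<3 else 3)
        A=[];B=[]
        for n,P,nn,d in o:
            A.append([nn[0],nn[1],nn[0]*-P[1]+nn[1]*P[0]]);B.append(d)
        A=np.array(A);B=np.array(B); wt=1/(1+(B/1.0)**2)**.5
        x=np.linalg.lstsq(A*wt[:,None],B*wt,rcond=None)[0]
        c,s=np.cos(m[2]),np.sin(m[2]); m=m+np.array([c*x[0]-s*x[1],s*x[0]+c*x[1],0])/1000+[0,0,x[2]]
    return m,o
a=np.radians(-5.3); m0=np.array([.5844-.078*np.cos(a),.1593-.078*np.sin(a),a])
for names in (["L","R","R2","lip"],["L","R","R2","lip","pl","pr"],["pl","pr","lip"]):
    m,o=run(names,m0); print(names,m[:2].round(4),np.degrees(m[2]).round(2))
    for n in names+["T"]: 
        r=[d for k,_,_,d in (o if n!="T" else meas(m,["T"])) if k==n]; print("  ",n,len(r),np.median(r).round(2),np.std(r).round(2))
h=np.array([(67,222),(285,219),(77,421),(282,419)])/2.2727+[321,105]
w=unproj(q,h-.28,.03); c,s=np.cos(m[2]),np.sin(m[2]); print((((w[:,:2]-m[:2])@np.array([[c,-s],[s,c]]))*1000).round(1).tolist())
E
python3 fit.py
```

```text
['L', 'R', 'R2', 'lip'] [0.5069 0.1614] -5.52
   L 0 nan nan
   R 15 0.0 0.38
   R2 14 -0.09 0.97
   lip 15 0.04 0.36
   T 15 -0.7 0.84
['L', 'R', 'R2', 'lip', 'pl', 'pr'] [0.5071 0.1648] -3.12
   L 1 -2.57 0.0
   R 15 -0.17 0.43
   R2 12 -2.94 0.4
   lip 15 0.0 0.82
   pl 12 2.42 0.43
   pr 15 0.04 0.47
   T 15 0.2 1.49
['pl', 'pr', 'lip'] [0.5073 0.1658] -2.03
   pl 15 2.7 0.6
   pr 14 0.77 0.48
   lip 15 -0.21 0.87
   T 15 0.9 1.66
[[-35.0, -33.2], [-30.8, 40.4], [34.6, -36.9], [39.1, 36.7]]
  return _methods._mean(a, axis=axis, dtype=dtype,
  ret = ret.dtype.type(ret / rcount)
  ret = _var(a, axis=axis, dtype=dtype, out=out, ddof=ddof,
  arrmean = um.true_divide(arrmean, div, out=arrmean,
  ret = ret.dtype.type(ret / rcount)
```

```bash
python3 - <<'E'
s=open("fit.py").read()
i=s.index("a=np.radians"); 
s=s[:i]+'''
a=np.radians(-5.15); m0=np.array([.5073,.1677,a])
for names in (["L","lip"],["L","R","R2","lip"],["L","R","R2","lip","pl","pr"]):
    m,o=run(names,m0); print(names,m[:2].round(4),np.degrees(m[2]).round(2))
    for n in E:
        r=[d for k,_,_,d in meas(m,[n],3) if k==n]; print("  ",n,len(r),np.round(r,1)[::2])
h=np.array([(67,222),(285,219),(77,421),(282,419)])/2.2727+[321,105]
w=unproj(q,h-.28,.03); c,s=np.cos(m[2]),np.sin(m[2]); print((((w[:,:2]-m[:2])@np.array([[c,-s],[s,c]]))*1000).round(1).tolist())
'''
s=s.replace("gr[k]>.6","gr[k]>.15").replace("7 if it<3 else 3","3.5 if it<3 else 2")
open("fit.py","w").write(s)
E
python3 fit.py
```

```text
['L', 'lip'] [0.508  0.1734] -5.27
   L 15 [ 0.3 -0.1  0.2  0.3  0.4 -0.1  0.7  0.1]
   R 0 []
   R2 0 []
   lip 15 [ 0.3  0.2  0.1  0.  -0.  -0.1 -0.2 -1.1]
   pl 15 [-2.8 -2.6 -2.9 -2.6 -2.5 -3.  -2.9 -2.6]
   pr 3 [-3. -3.]
   T 15 [-0.4 -0.4 -0.5 -0.5 -1.2 -0.7 -0.7 -0.8]
['L', 'R', 'R2', 'lip'] [0.5072 0.1655] -5.4
   L 15 [-3.  -3.  -3.  -3.  -3.  -2.6 -3.  -3. ]
   R 15 [-0.7 -3.  -3.  -2.8 -2.7 -2.6 -2.5 -0.1]
   R2 15 [-2.8 -2.6 -2.3 -2.9 -3.  -2.4 -3.  -3. ]
   lip 15 [-0.4  0.2  0.1  0.1  0.  -0.1 -0.2 -0.2]
   pl 15 [2.  2.3 2.6 3.  3.  3.  1.8 2.3]
   pr 15 [1.2 1.9 1.9 1.8 1.8 1.1 1.7 1.7]
   T 15 [-0.9 -0.4 -0.5 -0.6 -0.6 -0.7 -0.7 -0.8]
['L', 'R', 'R2', 'lip', 'pl', 'pr'] [0.5074 0.167 ] -4.32
   L 15 [-3.  -3.  -3.  -3.  -3.  -2.7 -2.2 -1.8]
   R 15 [-3.  -3.  -3.  -3.  -3.  -2.7 -2.7 -0.3]
   R2 15 [-1.3 -1.2 -1.2 -2.7 -1.1 -1.8 -2.4 -2.3]
   lip 15 [ 0.7  0.5  0.3  0.1 -0.1 -0.3 -0.5 -0.6]
   pl 15 [1.1 1.9 3.  3.  3.  2.8 3.  1.5]
   pr 15 [2.8 2.2 2.9 2.9 3.  2.4 3.  3. ]
   T 15 [-0.1  0.3  0.1 -0.  -0.2 -0.4 -0.5 -0.7]
[[-33.6, -35.8], [-32.4, 37.9], [36.0, -36.8], [37.6, 37.0]]
```

Run:
```python
from h import *
s,Rt=st()
R0=R.from_quat(s["ee_rot"]); R1=R0*R.from_rotvec([0,0,-41],degrees=True)
plan(s["tcp_pos"],R0,[.545,-.02,.2],None,5,rev=[0,0,-41])
plan([.545,-.02,.2],R1,[.612,-.18,.19],None,5,rev=[0,0,-41])
```

```text
t 13.05 tcp [0.5302 0.1652 0.2036] yaw 173.88 F [0.4 0.1 0.1] w 0.0854 ff 0.0 q [ 0.302  0.183 -0.032  1.354  0.     0.409]
[[-0.9943, 0.1066, 0.0013], [0.1066, 0.9943, 0.0005], [-0.0012, 0.0006, -1.0]]
[[0.0, 0.0, -8.2], [-0.0069, -0.0365, 0.0007]]
[[0.0, 0.0, -8.2], [-0.0016, -0.0371, 0.0007]]
[[0.0, 0.0, -8.2], [0.0037, -0.037, 0.0007]]
[[0.0, 0.0, -8.2], [0.0089, -0.036, 0.0007]]
[[0.0, 0.0, -8.2], [0.014, -0.0345, 0.0007]]
end [ 0.545 -0.02   0.2  ] [[-0.82, -0.572, 0.001], [-0.572, 0.82, 0.0], [-0.001, -0.0, -1.0]]
[[0.0, 0.0, -8.2], [0.0073, -0.0339, 0.002]]
[[0.0, 0.0, -8.2], [0.0121, -0.0325, 0.002]]
[[0.0, 0.0, -8.2], [0.0166, -0.0305, 0.002]]
[[0.0, 0.0, -8.2], [0.0207, -0.0278, 0.002]]
[[0.0, 0.0, -8.2], [0.0246, -0.0245, 0.002]]
end [ 0.6119 -0.18    0.19  ] [[-0.244, -0.97, 0.001], [-0.97, 0.244, 0.0], [-0.001, -0.001, -1.0]]
```

>>> {"name": "apply_moves", "arguments": {
  "increments": [
    [[0, 0, -8.2], [-0.0069, -0.0365, 0.0007], 100],
    [[0, 0, -8.2], [-0.0016, -0.0371, 0.0007], 100],
    [[0, 0, -8.2], [0.0037, -0.037, 0.0007], 100],
    [[0, 0, -8.2], [0.0089, -0.036, 0.0007], 100],
    [[0, 0, -8.2], [0.014, -0.0345, 0.0007], 100],
    [[0, 0, -8.2], [0.0073, -0.0339, 0.002], 100],
    [[0, 0, -8.2], [0.0121, -0.0325, 0.002], 100],
    [[0, 0, -8.2], [0.0166, -0.0305, 0.002], 100],
    [[0, 0, -8.2], [0.0207, -0.0278, 0.002], 100],
    [[0, 0, -8.2], [0.0246, -0.0245, 0.002], 100]
  ]
}}

```text
clock: 14.3
tcp_pos: [0.614, -0.1807, 0.1892]
ee_rot: [-0.617, 0.787, -0.0, 0.0]
force: [0.1, 0.3, 0.7]
gripper_width: 0.085
finger_force: 0.0
```

Run:
```python
from h import *
import pickle
for i in range(3): get_image("wrist")
w=get_image("wrist"); s,Rt=st(); pickle.dump(dict(w),open("w4.pkl","wb"))
q=wcam(w); f=q["frame"].copy()
a=np.radians(75.8); c=np.array([.617,-.1805]); ux=np.array([np.cos(a),np.sin(a)]); uy=np.array([-ux[1],ux[0]])
X=[np.r_[c+ux*i*.05+uy*j*.025,.044] for i,j in ((1,1),(1,-1),(-1,-1),(-1,1))]; uv=proj(q,X); print(uv.round(1).tolist())
cv2.polylines(f,[np.round(uv).astype(int)],True,(0,0,255),1)
x0,y0=(uv.min(0)-35).astype(int); x1,y1=(uv.max(0)+35).astype(int)
cc=f[max(y0,0):y1,max(x0,0):x1]; sc=min(800/cc.shape[1],600/cc.shape[0]); print(max(x0,0),max(y0,0),sc)
cv2.imwrite("pics/w4.png",cv2.resize(cc,None,fx=sc,fy=sc,interpolation=cv2.INTER_CUBIC))
```

```text
t 14.5 tcp [ 0.6132 -0.18    0.1888] yaw -104.13 F [-1.1  0.5  0. ] w 0.0853 ff 0.0 q [-0.286  0.348  0.15   1.374  0.    -1.61 ]
[[-0.2441, -0.9698, -0.0007], [-0.9698, 0.2441, 0.0006], [-0.0004, 0.0008, -1.0]]
[[428.9, 346.4], [364.3, 346.4], [360.9, 214.6], [431.9, 214.7]]
325 179 2.9702970297029703
```

View pics/w4.png

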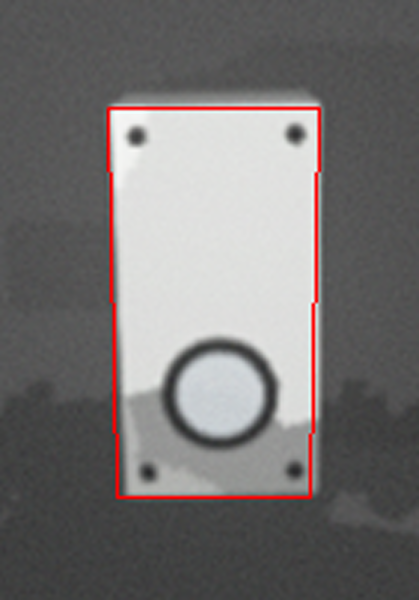

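>>> {"name": "apply_moves", "arguments": {
  "increments": [
    [[0, 0, -0.5], [0, -0.0029, 0.015], 100],
    [[0, 0, 0], [0, 0, 0.025], 100],
    [[0, 0, 0], [0, 0, 0.028], 100],
    [[0, 0, 0], [0, 0, 0.028], 100],
    [[0, 0, 0], [0, 0, 0.028], 100],
    [[0, 0, 0], [0, 0, 0.025], 100],
    [[0, 0, 0], [0, 0, 0.018], 100],
    [[0, 0, 0], [0, 0, 0.0108], 100],
    [[0, 0, 0], [0, 0, 0], 60],
    [[0, 0, 0], [0, 0, 0], 45]
  ],
  "newtons": 50
}}

```text
clock: 15.75
tcp_pos: [0.6161, -0.1806, 0.0124]
ee_rot: [-0.62, 0.785, -0.0, 0.0]
force: [-13.2, 4.0, 7.0]
gripper_width: 0.0515
finger_force: 3.3
```

>>> {"name": "apply_moves", "arguments": {
  "increments": [
    [[0, 0, 0], [0, 0, 0], 30],
    [[0, 0, 0], [0, 0, 0], 30],
    [[0, 0, 0], [0, 0, 0], 30],
    [[0, 0, 0], [0, 0, -0.002], 30],
    [[0, 0, 0], [0, 0, -0.01], 30],
    [[0, 0, 0], [0, 0, -0.02], 30],
    [[0, 0, 0], [0, 0, -0.025], 30],
    [[0, 0, 0], [0, 0, -0.025], 30],
    [[0, 0, 0], [0, 0, -0.025], 30],
    [[0, 0, 0], [0, 0, -0.02], 30]
  ]
}}

```text
clock: 17.0
tcp_pos: [0.6158, -0.1806, 0.1398]
ee_rot: [-0.62, 0.785, -0.0, 0.0]
force: [-0.0, 0.8, -4.6]
gripper_width: 0.0493
finger_force: 54.0
```

Run:
```python
from h import *
s,Rt=st()
```

```text
t 17.0 tcp [ 0.6158 -0.1806  0.1398] yaw -103.41 F [-0.   0.8 -4.6] w 0.0493 ff 54.0 q [-0.285  0.359  0.059  1.27  -0.    -1.622]
[[-0.2319, -0.9727, 0.0005], [-0.9727, 0.2319, -0.0002], [0.0, -0.0005, -1.0]]
```

```bash
cat >> h.py <<'E'
SEAT=np.array([.5076,.1675]); NY=-5.3; NOSE=np.array([-.064,0,.0116])
def pose(nx,ny,nz,tilt,dyaw=0):
    """TCP pose with the nose point at nest coords nx,ny (m, from seat), height nz"""
    a=np.radians(NY); c,s=np.cos(a),np.sin(a)
    P=np.r_[SEAT+[c*nx-s*ny,s*nx+c*ny],nz]; Rt=down(180+NY+dyaw)*R.from_rotvec([0,tilt,0])
    return P-Rt.apply(NOSE),Rt
E
python3 - <<'E'
from h import *
s,Rt=st(); R0=R.from_quat(s["ee_rot"]); R1=R0*R.from_rotvec([0,0,32.8],degrees=True)
P,Rn=pose(.044,0,.05,.17); print(P,Rn.as_matrix().round(3).tolist())
plan(s["tcp_pos"],R0,[.54,-.02,.16],None,4,rev=[0,0,32.8])
plan([.54,-.02,.16],R1,[P[0],P[1],.13],None,6,rev=[0,0,49.1])
E
```

```text
t 17.0 tcp [ 0.6158 -0.1806  0.1398] yaw -103.41 F [-0.   0.8 -4.6] w 0.0493 ff 54.0 q [-0.285  0.359  0.059  1.27  -0.    -1.622]
[[-0.2319, -0.9727, 0.0005], [-0.9727, 0.2319, -0.0002], [0.0, -0.0005, -1.0]]
[0.49055826 0.16908091 0.07226045] [[-0.981, 0.092, -0.168], [0.091, 0.996, 0.016], [0.169, -0.0, -0.986]]
[[0.0, 0.0, 8.2], [-0.0347, 0.0277, -0.0051]]
[[0.0, 0.0, 8.2], [-0.0303, 0.0324, -0.005]]
[[0.0, 0.0, 8.2], [-0.0254, 0.0364, -0.0051]]
[[0.0, 0.0, 8.2], [-0.02, 0.0397, -0.0051]]
end [ 0.54 -0.02  0.16] [[-0.722, -0.692, 0.0], [-0.692, 0.722, -0.0], [-0.0, -0.0, -1.0]]
[[0.0, 0.0, 8.18], [-0.0159, 0.0285, 0.005]]
[[0.0, 0.0, 8.18], [-0.0116, 0.0304, 0.005]]
[[0.0, 0.0, 8.18], [-0.0072, 0.0317, 0.005]]
[[0.0, 0.0, 8.18], [-0.0026, 0.0325, 0.005]]
[[0.0, 0.0, 8.18], [0.002, 0.0325, 0.005]]
[[0.0, 0.0, 8.18], [0.0067, 0.0319, 0.0049]]
end [0.4905 0.1691 0.13  ] [[-0.996, 0.092, 0.0], [0.092, 0.996, -0.0], [-0.001, -0.0, -1.0]]
```

>>> {"name": "apply_moves", "arguments": {
  "increments": [
    [[0, 0, 8.2], [-0.0347, 0.0277, -0.005], 30],
    [[0, 0, 8.2], [-0.0303, 0.0324, -0.005], 30],
    [[0, 0, 8.2], [-0.0254, 0.0364, -0.005], 30],
    [[0, 0, 8.2], [-0.02, 0.0397, -0.005], 30],
    [[0, 0, 8.2], [-0.0159, 0.0285, 0.005], 30],
    [[0, 0, 8.2], [-0.0116, 0.0304, 0.005], 30],
    [[0, 0, 8.2], [-0.0072, 0.0317, 0.005], 30],
    [[0, 0, 8.2], [-0.0026, 0.0325, 0.005], 30],
    [[0, 0, 8.2], [0.002, 0.0325, 0.005], 30],
    [[0, 0, 8.2], [0.0067, 0.0319, 0.005], 30]
  ]
}}

```text
clock: 18.25
tcp_pos: [0.4902, 0.1701, 0.1286]
ee_rot: [0.05, 0.999, -0.0, 0.0]
force: [-0.5, 1.1, -3.6]
gripper_width: 0.0493
finger_force: 54.2
```

Run:
```python
from h import *
for i in range(4): get_image("top")
s,Rt=st(); P,Rn=pose(.044,0,.045,.17); R0=R.from_quat(s["ee_rot"])
plan(s["tcp_pos"],R0,P,Rn,4)
```

```text
t 18.45 tcp [0.4903 0.1695 0.1286] yaw 174.74 F [-0.4 -0.6 -4.4] w 0.0495 ff 54.3 q [ 0.333  0.134 -0.256  1.181 -0.     0.425]
[[-0.9958, 0.0917, -0.0002], [0.0917, 0.9958, -0.0005], [0.0001, -0.0005, -1.0]]
[[-0.01, 2.43, 0.01], [-0.0001, -0.0001, 0.0153]]
[[-0.01, 2.43, 0.01], [-0.0007, -0.0001, 0.0153]]
[[-0.01, 2.43, 0.01], [-0.0014, -0.0001, 0.0153]]
[[-0.01, 2.43, 0.01], [-0.002, -0.0001, 0.0152]]
end [0.4905 0.1691 0.0673] [[-0.981, 0.092, -0.168], [0.091, 0.996, 0.016], [0.169, 0.0, -0.986]]
```

>>> {"name": "apply_moves", "arguments": {
  "increments": [
    [[0, 2.43, 0], [-0.0001, -0.0001, 0.0153], 30],
    [[0, 2.43, 0], [-0.0007, -0.0001, 0.0153], 30],
    [[0, 2.43, 0], [-0.0014, -0.0001, 0.0153], 30],
    [[0, 2.43, 0], [-0.002, -0.0001, 0.0152], 30],
    [[0, 0, 0], [0, 0, 0], 30],
    [[0, 0, 0], [0, 0, 0], 30],
    [[0, 0, 0], [0, 0, 0], 30],
    [[0, 0, 0], [0, 0, 0], 30],
    [[0, 0, 0], [0, 0, 0], 30],
    [[0, 0, 0], [0, 0, 0], 30]
  ]
}}

```text
clock: 19.7
tcp_pos: [0.4908, 0.1689, 0.0674]
ee_rot: [0.047, 0.995, 0.004, -0.084]
force: [0.1, -0.1, -4.9]
gripper_width: 0.0494
finger_force: 54.1
```

Run:
```python
from h import *
import pickle
w=get_image("wrist"); s,Rt=st(); pickle.dump(dict(w),open("w5.pkl","wb")); q=wcam(w)
a=np.radians(NY); c,sn=np.cos(a),np.sin(a)
def N(x,y,z): return [SEAT[0]+c*x-sn*y,SEAT[1]+sn*x+c*y,z]
f=q["frame"].copy()
for A,B in (((-.056,-.0292,.03),(-.02,-.0292,.03)),((-.056,.0292,.03),(-.02,.0292,.03)),((-.093,-.044,.03),(-.02,-.044,.03)),((-.093,.044,.03),(-.02,.044,.03)),((-.093,0,.03),(-.06,0,.03))):
    u=np.round(proj(q,[N(*A),N(*B)])).astype(int); print(u.tolist()); cv2.line(f,tuple(map(int,u[0])),tuple(map(int,u[1])),(0,0,255),1)
# module top edges expected
T=R.from_matrix(Rt); M=lambda x,y,z: s["tcp_pos"]+Rt@np.array([-x,y,.0116-z])
for y in (-.025,.025):
    u=np.round(proj(q,[M(-.05,y,.044),M(.05,y,.044)])).astype(int); print("mod",u.tolist()); cv2.line(f,tuple(map(int,u[0])),tuple(map(int,u[1])),(0,255,0),1)
cv2.imwrite("pics/w5.png",cv2.resize(f[60:360,200:600],None,fx=2,fy=2,interpolation=cv2.INTER_CUBIC))
```

```text
t 19.75 tcp [0.4908 0.1688 0.0673] yaw 174.6 F [-0.3  0.1 -4.6] w 0.0493 ff 54.1 q [ 0.295  0.294 -0.208  1.226  0.064  0.384]
[[-0.9813, 0.0941, -0.1679], [0.0927, 0.9956, 0.0159], [0.1687, 0.0, -0.9857]]
[[337, 266], [338, 340]]
[[460, 266], [459, 340]]
[[303, 185], [308, 341]]
[[494, 185], [490, 340]]
[[398, 185], [399, 257]]
mod [[308, 257], [326, 541]]
mod [[487, 257], [469, 541]]
```

View pics/w5.png

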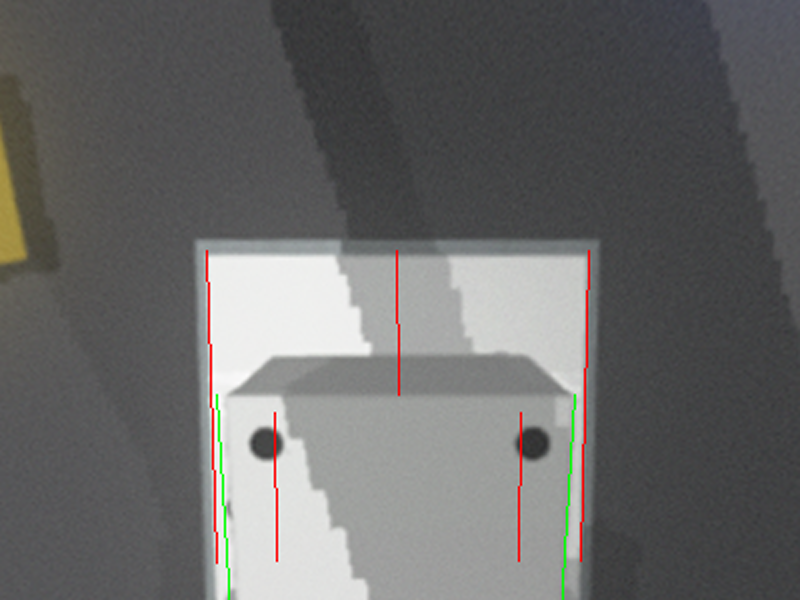

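>>> {"name": "apply_moves", "arguments": {
  "increments": [
    [[0, 0, 0], [-0.0007, -0.0005, 0.0044], 30],
    [[0, 0, 0], [-0.0008, 0, 0.0044], 30],
    [[0, 0, 0], [-0.0008, 0, 0.0044], 30],
    [[0, 0, 0], [-0.0008, 0, 0.0044], 30],
    [[0, 0, 0], [-0.0007, 0, 0.0044], 30],
    [[0, 0, 0], [-0.0005, 0, 0.003], 30],
    [[0, 0, 0], [0, 0, 0], 30],
    [[0, 0, 0], [0, 0, 0], 30],
    [[0, 0, 0], [0, 0, 0], 30],
    [[0, 0, 0], [0, 0, 0], 30]
  ]
}}

```text
clock: 21.0
tcp_pos: [0.4909, 0.1683, 0.0419]
ee_rot: [0.047, 0.995, 0.004, -0.085]
force: [-0.7, -0.4, -3.9]
gripper_width: 0.0491
finger_force: 54.2
```

```bash
cat >> h.py <<'E'
def nose():
    s,Rt=st(); P=s["tcp_pos"]+Rt@NOSE; a=np.radians(NY); c,sn=np.cos(a),np.sin(a); d=P[:2]-SEAT
    print("nose nest mm",(np.array([c*d[0]+sn*d[1],-sn*d[0]+c*d[1],P[2]])*1000).round(2),"tilt",np.arcsin(Rt[2,0]).round(4),"torque",np.round(s["wrist_torque"],2))
E
python3 -c "
from h import *
nose()"
```

```text
t 21.0 tcp [0.4909 0.1683 0.0419] yaw 174.59 F [-0.7 -0.4 -3.9] w 0.0491 ff 54.2 q [ 0.294  0.31  -0.244  1.173  0.064  0.383]
[[-0.9813, 0.0942, -0.1678], [0.0929, 0.9955, 0.0159], [0.1686, 0.0001, -0.9857]]
nose nest mm [44.42 -0.87 19.72] tilt 0.1694 torque [-0.   -0.31  0.01]
```

>>> {"name": "apply_moves", "arguments": {
  "increments": [
    [[0, 0, 0], [-0.0002, 0, 0.001], 30],
    [[0, 0, 0], [-0.0002, 0, 0.001], 30],
    [[0, 0, 0], [-0.0002, 0, 0.001], 30],
    [[0, 0, 0], [-0.0001, 0, 0.0005], 30],
    [[0, 0, 0], [0, 0, 0], 30],
    [[0, 0, 0], [0, 0, 0], 30],
    [[0, 0, 0], [0, 0, 0], 30],
    [[0, 0, 0], [0, 0, 0], 30],
    [[0, 0, 0], [0, 0, 0], 30],
    [[0, 0, 0], [0, 0, 0], 30]
  ]
}}

```text
clock: 22.25
tcp_pos: [0.4907, 0.1683, 0.0386]
ee_rot: [0.047, 0.995, 0.004, -0.085]
force: [-4.1, -0.1, 4.9]
gripper_width: 0.049
finger_force: 55.3
```

```bash
python3 -c "
from h import *
nose()"
```

```text
t 22.25 tcp [0.4907 0.1683 0.0386] yaw 174.59 F [-4.1 -0.1  4.9] w 0.049 ff 55.3 q [ 0.294  0.313 -0.249  1.167  0.064  0.383]
[[-0.9812, 0.0942, -0.1682], [0.0928, 0.9956, 0.0161], [0.1689, 0.0001, -0.9856]]
nose nest mm [44.25 -0.87 16.38] tilt 0.1698 torque [-0.2   0.52 -0.04]
```

>>> {"name": "apply_moves", "arguments": {
  "increments": [
    [[0, 0, 0], [0.0001, 0, -0.0006], 30],
    [[0, 0, 0], [-0.0024, 0, -0.0004], 30],
    [[0, 0, 0], [-0.0024, 0, -0.0004], 30],
    [[0, 0, 0], [-0.0024, 0, -0.0004], 30],
    [[0, 0, 0], [-0.0024, 0, -0.0004], 30],
    [[0, 0, 0], [-0.0024, 0, -0.0004], 30],
    [[0, 0, 0], [-0.0024, 0, -0.0004], 30],
    [[0, 0, 0], [-0.0024, 0, -0.0004], 30],
    [[0, 0, 0], [0, 0, 0], 30],
    [[0, 0, 0], [0, 0, 0], 30]
  ]
}}

```text
clock: 23.5
tcp_pos: [0.5074, 0.1669, 0.0388]
ee_rot: [0.047, 0.995, 0.004, -0.085]
force: [-4.9, 0.0, 4.0]
gripper_width: 0.0494
finger_force: 55.2
```

```bash
python3 -c "
from h import *
nose()"
```

```text
t 23.5 tcp [0.5074 0.1669 0.0388] yaw 174.61 F [-4.9  0.   4. ] w 0.0494 ff 55.2 q [ 0.283  0.341 -0.21   1.179  0.063  0.372]
[[-0.9811, 0.0941, -0.1691], [0.0926, 0.9956, 0.0164], [0.1699, 0.0004, -0.9855]]
nose nest mm [61.   -0.76 16.47] tilt 0.1707 torque [ 0.07  0.74 -0.03]
```

>>> {"name": "apply_moves", "arguments": {
  "increments": [
    [[0, 0, 0], [-0.0008, 0, -0.0003], 30],
    [[0, 0, 0], [-0.0008, 0, -0.0002], 30],
    [[0, 0, 0], [-0.0008, 0, -0.0001], 30],
    [[0, 0, 0], [-0.0008, 0, -0.0001], 30],
    [[0, 0, 0], [0, 0, 0], 30],
    [[0, 0, 0], [0, 0, 0], 30],
    [[0, 0, 0], [0, 0, 0], 30],
    [[0, 0, 0], [0, 0, 0], 30],
    [[0, 0, 0], [0, 0, 0], 30],
    [[0, 0, 0], [0, 0, 0], 30]
  ]
}}

```text
clock: 24.75
tcp_pos: [0.51, 0.1666, 0.0389]
ee_rot: [0.047, 0.995, 0.004, -0.086]
force: [-7.2, 0.6, 5.1]
gripper_width: 0.0494
finger_force: 55.3
```

```bash
python3 -c "
from h import *
nose()"
```

```text
t 24.75 tcp [0.51   0.1666 0.0389] yaw 174.61 F [-7.2  0.6  5.1] w 0.0494 ff 55.3 q [ 0.281  0.346 -0.202  1.183  0.063  0.37 ]
[[-0.9809, 0.094, -0.1704], [0.0925, 0.9956, 0.0165], [0.1712, 0.0004, -0.9852]]
nose nest mm [63.53 -0.79 16.48] tilt 0.1721 torque [ 0.12  1.1  -0.01]
```

Run:
```python
from h import *
s=arm.get_state(); R0=R.from_quat(s["ee_rot"]); p0=np.array(s["tcp_pos"]); N0=p0+R0.apply(NOSE)+[0.0,0,0]
R1=R0*R.from_rotvec([0,-2.6,0],degrees=True)
plan(p0,R0,N0-R1.apply(NOSE),R1,4)
```

```text
[[0.0, -0.65, -0.0], [0.0001, -0.0, 0.0007]]
[[0.0, -0.65, -0.0], [0.0001, -0.0, 0.0008]]
[[0.0, -0.65, -0.0], [0.0002, 0.0, 0.0007]]
[[0.0, -0.65, -0.0], [0.0001, -0.0, 0.0007]]
end [0.509  0.1667 0.0361] [[-0.988, 0.094, -0.126], [0.093, 0.996, 0.012], [0.126, 0.0, -0.992]]
```

>>> {"name": "apply_moves", "arguments": {
  "increments": [
    [[0, -0.65, 0], [0.0001, 0, 0.0007], 30],
    [[0, -0.65, 0], [0.0001, 0, 0.0007], 30],
    [[0, -0.65, 0], [0.0001, 0, 0.0007], 30],
    [[0, -0.65, 0], [0.0001, 0, 0.0007], 30],
    [[0, 0, 0], [0, 0, 0], 30],
    [[0, 0, 0], [0, 0, 0], 30],
    [[0, 0, 0], [0, 0, 0], 30],
    [[0, 0, 0], [0, 0, 0], 30],
    [[0, 0, 0], [0, 0, 0], 30],
    [[0, 0, 0], [0, 0, 0], 30]
  ]
}}

```text
clock: 26.0
tcp_pos: [0.5094, 0.1666, 0.0361]
ee_rot: [0.047, 0.997, 0.003, -0.063]
force: [-6.9, 0.9, 4.2]
gripper_width: 0.0496
finger_force: 55.1
```

```bash
python3 -c "
from h import *
nose()"
```

```text
t 26.0 tcp [0.5094 0.1666 0.0361] yaw 174.61 F [-6.9  0.9  4.2] w 0.0496 ff 55.1 q [ 0.29   0.312 -0.25   1.126  0.048  0.381]
[[-0.9876, 0.0939, -0.1254], [0.0932, 0.9956, 0.0122], [0.126, 0.0004, -0.992]]
nose nest mm [63.86 -0.79 16.52] tilt 0.1263 torque [0.1  0.99 0.01]
```

>>> {"name": "apply_moves", "arguments": {
  "increments": [
    [[0, 0, 0], [0, 0, 0], 62],
    [[0, 0, 0], [0, 0, 0], 66],
    [[0, 0, 0], [0, 0, 0], 75],
    [[0, 0, 0], [0, 0, 0], 75],
    [[0, 0, 0], [0, 0, -0.005], 75],
    [[0, 0, 0], [0, 0, -0.01], 75],
    [[0, 0, 0], [0, 0, -0.015], 75],
    [[0, 0, 0], [0, 0, -0.02], 75],
    [[0, -3.6, 0], [0, 0, -0.02], 75],
    [[0, -3.6, 0], [0, 0, -0.02], 50]
  ]
}}

```text
clock: 27.25
tcp_pos: [0.5209, 0.1655, 0.1274]
ee_rot: [0.047, 0.999, 0.0, 0.002]
force: [-1.4, 0.6, 0.5]
gripper_width: 0.0469
finger_force: 0.0
```

Run:
```python
from h import *
s,Rt=st(); w=get_image("wrist"); q=wcam(w); p=get_image("side"); f=q["frame"].copy()
c=proj(p,[[SEAT[0],SEAT[1],.05]])[0].astype(int)
pc=cv2.resize(p["frame"][c[1]-38:c[1]+38,c[0]-50:c[0]+50],(400,304),interpolation=cv2.INTER_CUBIC)
wc=cv2.resize(f[60:460,250:550],(400,533)); o=np.zeros((533,800,3),np.uint8); o[:,:400]=wc; o[:304,400:]=pc
cv2.imwrite("pics/w6.png",o)
a=np.radians(NY); P=np.r_[SEAT+(-.040)*np.array([np.cos(a),np.sin(a)]),.09]
print("press TCP",P)
R0=R.from_quat(s["ee_rot"]); plan(s["tcp_pos"],R0,P,down(180+NY),4)
```

```text
t 27.25 tcp [0.5209 0.1655 0.1274] yaw 174.57 F [-1.4  0.6  0.5] w 0.0469 ff 0.0 q [ 3.080e-01  1.820e-01 -2.010e-01  1.183e+00 -1.000e-03  4.030e-01]
[[-0.9955, 0.0946, 0.0043], [0.0946, 0.9955, 0.0], [-0.0043, 0.0004, -1.0]]
press TCP [0.46777101 0.17119482 0.09      ]
[[0.01, 0.06, -0.03], [0.0134, 0.0002, 0.0093]]
[[0.01, 0.06, -0.03], [0.0134, 0.0001, 0.0093]]
[[0.01, 0.06, -0.03], [0.0134, 0.0002, 0.0093]]
[[0.01, 0.06, -0.03], [0.0134, 0.0002, 0.0093]]
end [0.4677 0.1712 0.09  ] [[-0.996, 0.092, 0.0], [0.092, 0.996, -0.0], [-0.0, -0.0, -1.0]]
```

View pics/w6.png

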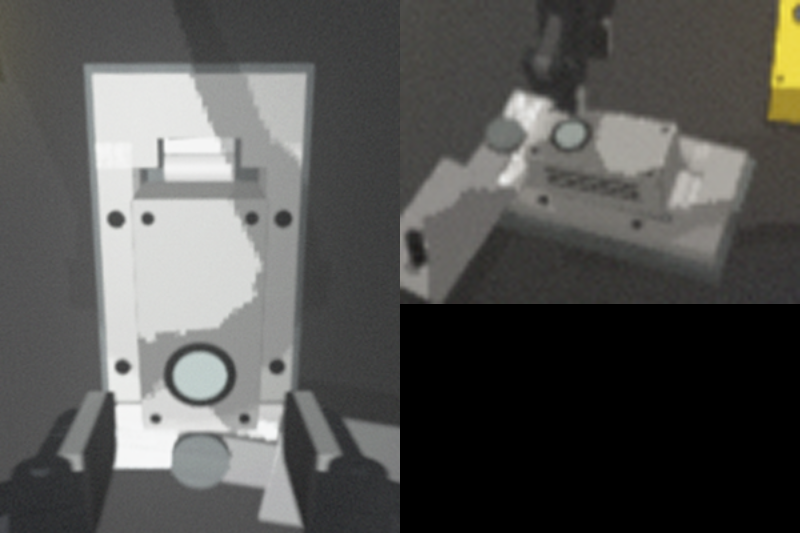

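>>> {"name": "apply_moves", "arguments": {
  "increments": [
    [[0, 0.2, 0], [0.0134, 0.0002, 0.002], 0],
    [[0, 0, 0], [0.0134, 0.0002, 0.005], 0],
    [[0, 0, 0], [0.0134, 0.0002, 0.01], 0],
    [[0, 0, 0], [0.0134, 0.0002, 0.01], 0],
    [[0, 0, 0], [0, 0, 0.01], 0],
    [[0, 0, 0], [0, 0, 0.01], 0],
    [[0, 0, 0], [0, 0, 0.004], 0],
    [[0, 0, 0], [0, 0, 0.003], 0],
    [[0, 0, 0], [0, 0, 0.002], 0],
    [[0, 0, 0], [0, 0, 0.002], 0]
  ]
}}

```text
clock: 28.6
tcp_pos: [0.4666, 0.1714, 0.0682]
ee_rot: [0.047, 0.999, 0.0, -0.001]
force: [-1.1, 0.0, 1.4]
gripper_width: -0.0003
finger_force: 0.3
```

```bash
python3 -c "
from h import *
st()"
```

```text
t 28.6 tcp [0.4666 0.1714 0.0682] yaw 174.59 F [-1.1  0.   1.4] w -0.0003 ff 0.3 q [ 3.510e-01  1.280e-01 -4.000e-01  1.045e+00  1.000e-03  4.460e-01]
[[-0.9955, 0.0943, -0.0023], [0.0943, 0.9955, 0.0007], [0.0024, 0.0005, -1.0]]
```

>>> {"name": "apply_moves", "arguments": {
  "increments": [
    [[0, 0, 0], [0, 0, 0.0015], 0],
    [[0, 0, 0], [0, 0, 0.0015], 0],
    [[0, 0, 0], [0, 0, 0.0015], 0],
    [[0, 0, 0], [0, 0, 0.0015], 0],
    [[0, 0, 0], [0, 0, 0.001], 0],
    [[0, 0, 0], [0, 0, 0.001], 0],
    [[0, 0, 0], [0, 0, 0.0005], 0],
    [[0, 0, 0], [0, 0, 0], 0],
    [[0, 0, 0], [0, 0, 0], 0],
    [[0, 0, 0], [0, 0, 0], 0]
  ]
}}

```text
clock: 29.85
tcp_pos: [0.4668, 0.1714, 0.06]
ee_rot: [0.047, 0.999, 0.0, -0.001]
force: [-2.7, -0.1, 7.0]
gripper_width: -0.0
finger_force: 3.4
```

```bash
python3 -c "
from h import *
st()"
```

```text
t 29.85 tcp [0.4668 0.1714 0.06  ] yaw 174.59 F [-2.7 -0.1  7. ] w -0.0 ff 3.4 q [ 3.510e-01  1.340e-01 -4.130e-01  1.026e+00  1.000e-03  4.460e-01]
[[-0.9956, 0.0942, -0.0015], [0.0942, 0.9956, 0.0004], [0.0015, 0.0003, -1.0]]
```

>>> {"name": "apply_moves", "arguments": {
  "increments": [
    [[0, 0, 0], [0, 0, 0.0005], 0],
    [[0, 0, 0], [0, 0, 0.0005], 0],
    [[0, 0, 0], [0, 0, 0.0005], 0],
    [[0, 0, 0], [0, 0, 0.0005], 0],
    [[0, 0, 0], [0, 0, 0.0005], 0],
    [[0, 0, 0], [0, 0, 0], 0],
    [[0, 0, 0], [0, 0, 0], 0],
    [[0, 0, 0], [0, 0, 0], 0],
    [[0, 0, 0], [0, 0, 0], 0],
    [[0, 0, 0], [0, 0, 0], 0]
  ]
}}

```text
clock: 31.1
tcp_pos: [0.4668, 0.1714, 0.0599]
ee_rot: [0.047, 0.999, 0.001, -0.0]
force: [-8.9, -3.5, 25.5]
gripper_width: 0.0
finger_force: 12.9
```

>>> {"name": "apply_moves", "arguments": {
  "increments": [
    [[0, 0, 0], [0, 0, -0.003], 0],
    [[0, 0, 0], [0, 0, -0.005], 0],
    [[0, 0, 0], [0, 0, -0.015], 0],
    [[0, 0, 0], [0, 0, -0.02], 0],
    [[0, 0, 0], [0, 0, -0.025], 0],
    [[0, 0, 0], [-0.01, 0, -0.025], 0],
    [[0, 0, 0], [-0.02, 0, -0.025], 0],
    [[0, 0, 0], [-0.02, 0, -0.02], 0],
    [[0, 0, 0], [-0.01, 0, 0], 0],
    [[0, 0, 0], [0, 0, 0], 0]
  ]
}}

```text
clock: 32.35
tcp_pos: [0.5267, 0.1655, 0.1937]
ee_rot: [0.047, 0.999, -0.0, -0.002]
force: [0.3, -0.4, -0.8]
gripper_width: -0.0
finger_force: 0.0
```

Run:
```python
from h import *
s,Rt=st(); w=get_image("wrist"); q=wcam(w); p=get_image("side"); f=q["frame"].copy()
a=np.radians(NY); c,sn=np.cos(a),np.sin(a)
def N(x,y,z): return [SEAT[0]+c*x-sn*y,SEAT[1]+sn*x+c*y,z]
for z,col in ((.060,(0,0,255)),):
    u=np.round(proj(q,[N(.05,.025,z),N(.05,-.025,z),N(-.05,-.025,z),N(-.05,.025,z)])).astype(int); print(u.tolist())
    g=f.copy(); cv2.polylines(g,[u],True,col,1)
x0,y0=u.min(0)-45; x1,y1=u.max(0)+45
r=lambda im:cv2.resize(im[max(y0,0):y1,x0:x1],(400,580),interpolation=cv2.INTER_CUBIC)
cv2.imwrite("pics/w7.png",np.hstack([r(f),r(g)]))
```

```text
t 32.35 tcp [0.5267 0.1655 0.1937] yaw 174.57 F [ 0.3 -0.4 -0.8] w -0.0 ff 0.0 q [ 3.040e-01  1.820e-01 -5.600e-02  1.337e+00  1.000e-03  3.990e-01]
[[-0.9955, 0.0946, -0.0035], [0.0946, 0.9955, -0.0001], [0.0034, -0.0005, -1.0]]
[[433, 326], [365, 327], [361, 185], [436, 185]]
```

View pics/w7.png

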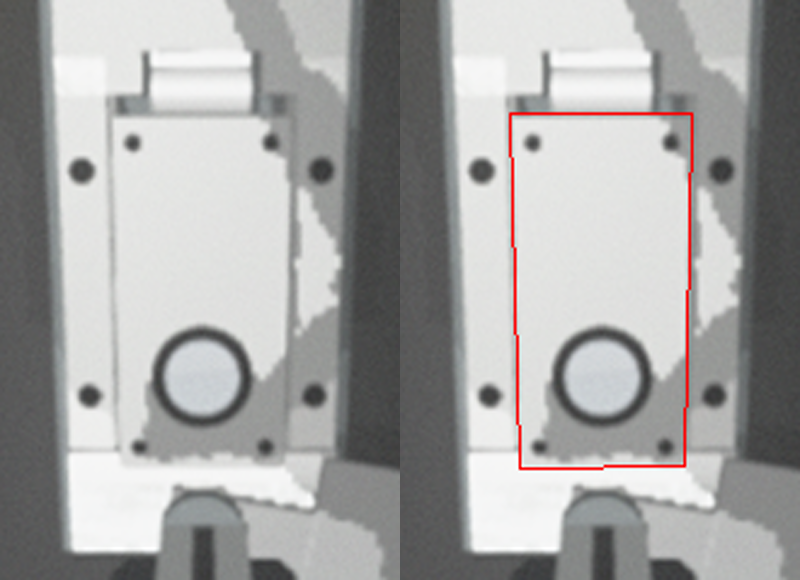

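```bash
python3 -c "
from h import *
print(job_done())"
```

```text
the job is handed in; nothing more can be done
None
```

I handed the job in at about 32.4 s: the shield is swung to its stop, and the module is tongue-under-lip, pressed flat and released. The last wrist picture put it within about 0.5 mm of its home position.

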